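Air the bun box on its folding stay

TASK

The buns are steaming: air the bun box, the steel box with the folding stay on its side. Raise its lid by the black bar handle until the stay snaps straight and holds the lid up, let go and leave it standing open by itself for two seconds, then break the stay by drawing its black grip forward, towards the handle side of the box, so that the lid comes down and ends fully shut with nothing touching it.

Things in the scene. Friction and masses are not known exactly. Their poses are not given: they have to be found in the camera images.
- bun_box: Fixed steel box 190 (x) x 260 (y) x 100 high, folding stay outside its right (-y) side. Origin: centre of underside; z up, front (handle side, robot side) -x. In its frame, mm: lid hinge along y at (95,0,100); lid top 107 high; black bar handle 14 thick, 110 long along y, free to turn in a grip; open by a, bar centre x=95-210cos a+50sin a, z=100+210sin a+50cos a (shut: -115, 150)
- bun_lid (a joint): Its lid's angle, rad: 0 shut, grows as the front rises. Held up and locked about 1.35; 1.36 (stay straight) is the most. Let go at 1.25 or more, the stay's spring lifts it the rest and locks by itself. Damped: let go lower, or with the stay broken, it sinks shut by itself in 1 to 4 s. Lid 0.4 to 0.65 kg
- stay_grip (a point): Centre of the black round grip, 18 thick, 60 long along the box's y, standing out from the stay's middle joint (knee), 60 off the box side. In the box's frame, mm: lid shut (-72,-190,48), locked (45,-190,142). It swings at radius 78 about (0,-190,78). Drawn 60 or more from locked towards -x, near level, with 3 to 6 N, the stay breaks and folds down by itself; less springs back
- stay_knee (a joint): Angle of the folding stay's knee, rad: 0 folded (lid shut), 2.70 links in line, 2.91 past the line and against its stop: locked

How it is judged:
By the outcome, as a careful person would: the job done as asked, in the order asked, and still so for the second after the job is handed in, with the robot touching nothing.
It also fails if it takes over 48 s, if anything falls off the work surface, if the arm or the gripper's body presses on something with over 40 N, if the wrist force passes 120 N, or if a joint passes its speed limit or range.

ROBOT

A 6-joint arm with a two-finger parallel gripper is mounted at the origin on the work surface. World frame = base frame: x ahead of the robot, y to its left, z up, the work surface at z = 0. Lengths are in mm, angles in rad, forces in N, time in s.
With the tool pointing down it reaches from about 350 to 775 mm from the base axis. Payload 7.3 kg.
Tool frame: the origin (TCP) lies between the finger pads; the fingertips stand tcp_to_tips ahead of it and the grasp point (between the pads) lies 5 mm behind it (tcp_to_tips is the distance from the TCP to the fingertips, in mm); z points along the fingers, x is the direction in which the jaws open and shut, and the axes are right-handed (so a half turn about z gives the same grasp; the last joint's range is limited). The gripper opens to 92 mm and grips with 3 to 60 N. Pads are 19 mm wide; open, the fingers measure 130 mm over their backs; the gripper's body (75 mm by 190 mm) begins 47 mm behind the grasp point.
Start: joints at [1.053, 0.342, 1.524, -0, 1.275, -0.146], TCP at [190.715, 489.154, 240.741] pointing down, gripper open.
Joint ranges: [-2.53, 2.53], [-0.77, 2.02], [0.04, 2.7], [-1, 4.14], [0.28, 2.66], [-3.11, 3.11]. Speed limits (rad/s): [2.57, 2.57, 3.14, 3.14, 3.14, 3.14].

INTERFACE

Orientations are given as [roll, pitch, yaw] about the fixed x, y, z axes, in that order (R = Rz(yaw) Ry(pitch) Rx(roll)).
In Python, from plant import * gives the robot as it stands.
- The arm moves only by the tool drive_tool, never from a script. Its argument "deltas" is a list of rows, each an object of numbers: "hand": the gripper's target within -1 to 1 (shut at 1, half-way at 0, fully open at -1); "tx", "ty", "tz": the shift along the tool's x, y, z each as a share of 4 cm, from -1 to 1; "wx", "wy", "wz": the turn, a rotation vector about the tool's x, y, z each as a share of 5 degrees, from -1 to 1. In form: [{"hand": .., "tx": .., "ty": .., "tz": .., "wx": .., "wy": .., "wz": ..}, ...]. A call has 1 to 20 rows; each row shifts and turns the commanded pose from where the row before left it, along the tool's axes as they then stand; what a row does not reach is not made up. A row lasts 1/12 s, in which the tool goes at most 41.7 mm and 7.16 degrees, less where a joint would pass 70% of its speed; a pose out of reach is approached as far as the arm can. A call with a number of a shift or a turn outside -1 to 1 is refused whole. A call with a gripper value outside its range is refused whole. The fingers move at their own pace and stop on an object; the grip force is fixed at half the most. Time passes only in rows, so rows that do not move let the fingers close. It gives the time, the measured TCP pose, the force and the opening at its end, in the units of the state.
- get_obs(): the state, without advancing time (a new reading comes with each control period).
- capture(name): name is "side" or "top" or "wrist"; returns the picture (480x640x3 uint8, red, green, blue); there is no depth.
- camera_model(name): a dict with "fx", "fy", "cx", "cy" (pixels), "D" ([k1, k2, p1, p2, k3] as OpenCV has them; the pictures are not rectified), "rvec" (rotation vector, rad) and "tvec" (3), from world to camera coordinates, as OpenCV has them. Camera axes: x right, y down, z forward; pixel columns grow to the right and rows downward; lengths in mm; the calibration is good to about 2 mm. A picture is of the moment at which its call begins: read the wrist's pose just before it. camera_model takes no time and is no camera call; for the wrist camera it gives the pose at the moment of the call.
- close_job(): hands the job in, once; it reports no verdict.
The state is a dict: "time": time; "joint_positions": joint angles; "dq": joint speeds; "tau": joint torques, N m; "tool_pos": TCP position; "tcp_rot": TCP orientation; "contact_force": force on the tool from outside, world axes, zero at the start; "moment": the same for the moment, N m; "grip_width": finger opening in mm.
Only numpy, scipy, OpenCV 4.12 (cv2) and the standard library are available. Lean on these libraries where they do the work, as an engineer would, in place of code of your own. Each camera call takes 0.05 s, during which the arm holds its last target.

## Working session

There is one attempt and no reset: what is moved stays moved. The work goes in short steps, Python scripts to look and compute and a tool call to move; the robot and the scene stay as the last step left them, time stands still between calls to the robot, and variables do not carry over. Pictures are saved under pics/ and viewed, and the job is handed in when it is done.

Besides the shell and the picture viewer there is one more tool, called after ">>>" by a JSON object that holds its "api" and its "payload". drive_tool: Moves the arm, as the interface text tells. Its arguments: {"type":"object","properties":{"deltas":{"type":"array","items":{"type":"object","properties":{"hand":{"type":"number"},"tx":{"type":"number"},"ty":{"type":"number"},"tz":{"type":"number"},"wx":{"type":"number"},"wy":{"type":"number"},"wz":{"type":"number"}}}}},"required":["deltas"]}

```bash
ls; mkdir -p pics
python3 - <<'E'
from plant import *
import cv2
o=get_obs();print(o)
for n in ("side","top"):
    cv2.imwrite(f"pics/{n}0.png",capture(n)[:,:,::-1])
    print(camera_model(n))
E
```

```text
pics
{'time': 0.0, 'joint_positions': array([ 1.05301495e+00,  3.42732006e-01,  1.52498593e+00, -2.96679230e-06,
        1.27538784e+00, -1.45994963e-01]), 'dq': array([-0.00039258, -0.00116992,  0.00076135, -0.00057648,  0.00072214,
       -0.00058975]), 'tau': array([ 3.09417806e-05, -4.31236517e+01, -2.44215846e+01,  7.18052150e-02,
        5.60767134e-02, -1.30101571e-04]), 'tool_pos': array([190.51533838, 488.8168131 , 240.05097372]), 'tcp_rot': array([-3.14137534e+00,  1.49743102e-03,  1.19901094e+00]), 'contact_force': array([-0.51128133, -0.05312587, -0.03493423]), 'moment': array([-0.00136107, -0.02333029,  0.03161028]), 'grip_width': 91.90210633944429}
{'fx': 521.4193015354342, 'fy': 521.4193015354342, 'cx': 319.0826051973724, 'cy': 246.27472195422732, 'D': array([-0.00723234,  0.        ,  0.        ,  0.        ,  0.        ]), 'rvec': array([ 0.35491268,  2.64053939, -1.46688426]), 'tvec': array([573.78803312,  11.51408139, 808.07299422])}
{'fx': 571.0704639345059, 'fy': 571.0704639345059, 'cx': 307.82795694083353, 'cy': 235.44858724506298, 'D': array([-0.03858742,  0.        ,  0.        ,  0.        ,  0.        ]), 'rvec': array([ 2.15846691, -2.12300993,  0.16331951]), 'tvec': array([-48.35543502, 572.21668331, 705.70345252])}
```

View pics/side0.png

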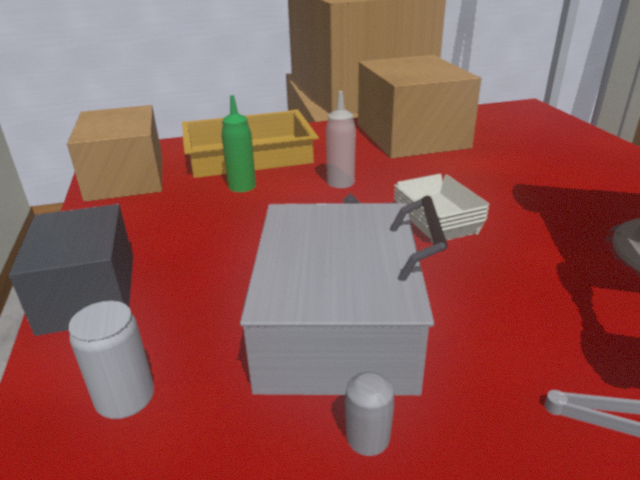

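View pics/top0.png

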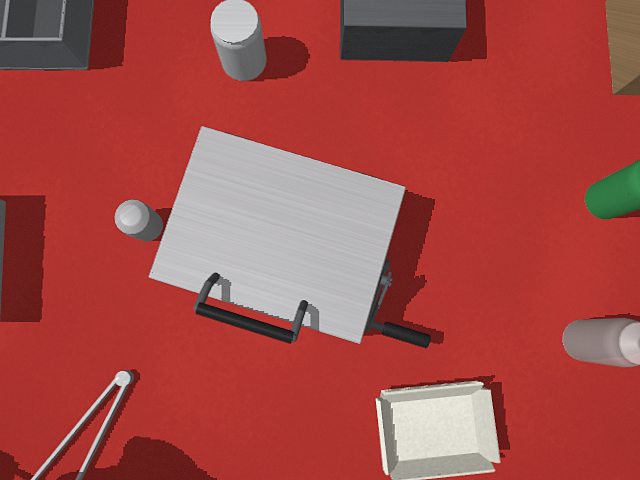

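```bash
cat > h.py <<'E'
import numpy as np, cv2
from scipy.spatial.transform import Rotation as Ro
from scipy.optimize import least_squares
def B2W(p,P):
    c,s=np.cos(P[2]),np.sin(P[2]); p=np.atleast_2d(np.asarray(p,float))
    return np.c_[P[0]+c*p[:,0]-s*p[:,1],P[1]+s*p[:,0]+c*p[:,1],p[:,2]]
def proj(m,X):
    K=np.array([[m['fx'],0,m['cx']],[0,m['fy'],m['cy']],[0,0,1]])
    return cv2.projectPoints(np.asarray(X,float).reshape(-1,1,3),m['rvec'],m['tvec'],K,m['D'])[0].reshape(-1,2)
E
python3 - <<'E'
from plant import *
from h import *
obs={'top':([(95,130,107),(95,-130,107),(-95,-130,107),(-95,130,107),(-115,55,150),(-115,-55,150),(-72,-220,48)],
 [(202,127),(405,187),(360,343),(149,277),(200,310),(294,337),(428,340)]),
'side':([(95,130,107),(-95,130,107),(95,-130,107),(-95,-130,107),(-115,55,150),(-115,-55,150),(95,130,0),(-95,130,0)],
 [(247,322),(429,322),(267,204),(411,204),(441,246),(428,199),(257,394),(420,390)])}
M={k:camera_model(k) for k in obs}
def f(P): return np.concatenate([(proj(M[k],B2W(obs[k][0],P))-np.array(obs[k][1])).ravel() for k in obs])
r=least_squares(f,[500,0,-.3],loss='soft_l1',f_scale=2)
print(r.x, np.degrees(r.x[2])); print(f(r.x).reshape(-1,2).round(1))
E
```

```text
[ 5.67597676e+02 -3.40684632e+00 -2.75353482e-01] -15.776592399901043
[[-1.2  2.2]
 [-1.8  1. ]
 [ 0.5 -3.3]
 [ 1.6 -1.3]
 [-1.9 -0.7]
 [-0.8  1.5]
 [ 1.1  1.3]
 [-3.  -1.1]
 [ 1.6 -2. ]
 [ 2.9 -0.4]
 [-9.2 -2. ]
 [ 0.6 -1.4]
 [-1.7 -0.3]
 [-3.4 -0.3]
 [ 2.1  3.5]]
```

>>> {"api": "drive_tool", "payload": {"deltas": [{"hand": -1, "tx": -0.6, "ty": 0.74}, {"hand": -1, "tx": -0.6, "ty": 0.74}, {"hand": -1, "tx": -0.6, "ty": 0.74}, {"hand": -1, "tx": -0.6, "ty": 0.74}, {"hand": -1, "tx": -0.6, "ty": 0.74}, {"hand": -1, "tx": -0.6, "ty": 0.74}, {"hand": -1, "tx": -0.6, "ty": 0.74}, {"hand": -1, "tx": -0.6, "ty": 0.74}, {"hand": -1, "tx": -0.6, "ty": 0.74}, {"hand": -1, "tx": -0.6, "ty": 0.74}, {"hand": -1, "tx": -0.6, "ty": 0.74}, {"hand": -1, "tx": -0.6, "ty": 0.74}, {"hand": -1, "tx": -0.6, "ty": 0.74}, {"hand": -1, "tx": -0.6, "ty": 0.74}]}}

```text
invalid input
```

>>> {"api": "drive_tool", "payload": {"deltas": [{"hand": -1, "wz": 1}, {"hand": -1, "wz": 1}, {"hand": -1, "wz": 1}, {"hand": -1, "wz": 1}, {"hand": -1, "wz": 1}, {"hand": -1, "wz": 1}, {"hand": -1, "wz": 1}, {"hand": -1, "wz": 1}, {"hand": -1, "wz": 1}, {"hand": -1, "wz": 1}, {"hand": -1, "wz": 1}, {"hand": -1, "wz": 1}, {"hand": -1, "wz": 1}, {"hand": -1, "wz": 1}, {"hand": -1, "wz": 1}, {"hand": -1, "wz": 1}, {"hand": -1, "wz": 0.9}, {"hand": -1}]}}

```text
invalid input
```

```bash
cat >> h.py <<'E'
P0=np.array([567.6,-3.4,-0.2754])
def W2B(p,P=P0):
    c,s=np.cos(P[2]),np.sin(P[2]); d=np.asarray(p)[:2]-P[:2]
    return np.array([c*d[0]+s*d[1],-s*d[0]+c*d[1],p[2]])
E
python3 - <<'E'
import plant
from plant import *
from h import *
print([k for k in dir(plant) if not k.startswith('__')])
try: print(tcp_to_tips)
except Exception as e: print(e)
o=get_obs(); print(o['time'],o['tool_pos'],o['tcp_rot'],W2B(o['tool_pos']),o['grip_width'])
m=camera_model('wrist'); im=capture('wrist')[:,:,::-1].copy()
for b in [(-115,55,150),(-115,-55,150),(-95,130,107),(-95,-130,107),(-115,0,150),(95,130,107),(95,-130,107),(-72,-190,48)]:
    u=proj(m,B2W(b,P0))[0]; print(b,u.round()); cv2.circle(im,tuple(int(x) for x in u.clip(-5000,5000)),3,(0,0,255),1)
cv2.imwrite('pics/w1.png',im)
E
```

```text
['Unreachable', 'camera_model', 'capture', 'close_job', 'get_obs', 'tcp_to_tips']
14.0
0.1 [190.538994   488.84490746 240.11576437] [-3.14141424e+00  1.33172048e-03  1.19905924e+00] [-496.709114    371.16048717  240.11576437] 91.5374194326497
(-115, 55, 150) [ 30. 670.]
(-115, -55, 150) [-68. 663.]
(-95, 130, 107) [127. 636.]
(-95, -130, 107) [-90. 628.]
(-115, 0, 150) [-21. 667.]
(95, 130, 107) [170. 731.]
(95, -130, 107) [-22. 720.]
(-72, -190, 48) [-86. 591.]
```

View pics/w1.png

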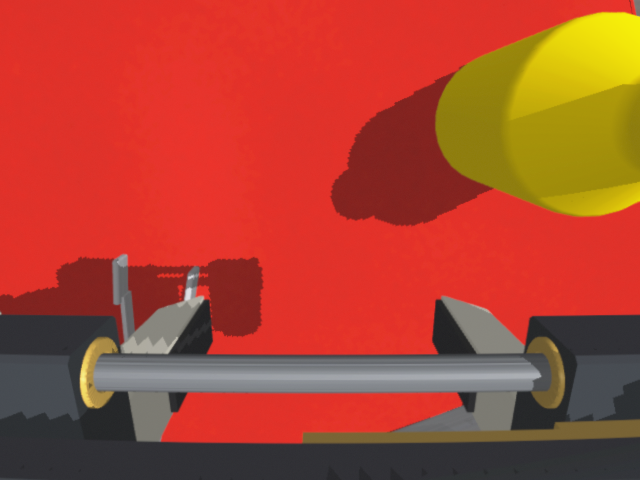

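>>> {"api": "drive_tool", "payload": {"deltas": [{"hand": -1, "tx": -0.6, "ty": 0.74, "tz": 0, "wx": 0, "wy": 0, "wz": 0}, {"hand": -1, "tx": -0.6, "ty": 0.74, "tz": 0, "wx": 0, "wy": 0, "wz": 0}, {"hand": -1, "tx": -0.6, "ty": 0.74, "tz": 0, "wx": 0, "wy": 0, "wz": 0}, {"hand": -1, "tx": -0.6, "ty": 0.74, "tz": 0, "wx": 0, "wy": 0, "wz": 0}, {"hand": -1, "tx": -0.6, "ty": 0.74, "tz": 0, "wx": 0, "wy": 0, "wz": 0}, {"hand": -1, "tx": -0.6, "ty": 0.74, "tz": 0, "wx": 0, "wy": 0, "wz": 0}, {"hand": -1, "tx": -0.6, "ty": 0.74, "tz": 0, "wx": 0, "wy": 0, "wz": 0}, {"hand": -1, "tx": -0.6, "ty": 0.74, "tz": 0, "wx": 0, "wy": 0, "wz": 0}, {"hand": -1, "tx": -0.6, "ty": 0.74, "tz": 0, "wx": 0, "wy": 0, "wz": 0}, {"hand": -1, "tx": -0.6, "ty": 0.74, "tz": 0, "wx": 0, "wy": 0, "wz": 0}, {"hand": -1, "tx": -0.6, "ty": 0.74, "tz": 0, "wx": 0, "wy": 0, "wz": 0}, {"hand": -1, "tx": -0.6, "ty": 0.74, "tz": 0, "wx": 0, "wy": 0, "wz": 0}, {"hand": -1, "tx": -0.6, "ty": 0.74, "tz": 0, "wx": 0, "wy": 0, "wz": 0}, {"hand": -1, "tx": -0.6, "ty": 0.74, "tz": 0, "wx": 0, "wy": 0, "wz": 0}]}}

```text
time: 1.32
tool_pos: [455.2, 23.7, 240.7]
tcp_rot: [-3.141, -0.0, 1.199]
contact_force: [0.9, -0.4, 0.1]
grip_width: 91.7
```

>>> {"api": "drive_tool", "payload": {"deltas": [{"hand": -1, "tx": 0, "ty": 0, "tz": 0, "wx": 0, "wy": 0, "wz": 1}, {"hand": -1, "tx": 0, "ty": 0, "tz": 0, "wx": 0, "wy": 0, "wz": 1}, {"hand": -1, "tx": 0, "ty": 0, "tz": 0, "wx": 0, "wy": 0, "wz": 1}, {"hand": -1, "tx": 0, "ty": 0, "tz": 0, "wx": 0, "wy": 0, "wz": 1}, {"hand": -1, "tx": 0, "ty": 0, "tz": 0, "wx": 0, "wy": 0, "wz": 1}, {"hand": -1, "tx": 0, "ty": 0, "tz": 0, "wx": 0, "wy": 0, "wz": 1}, {"hand": -1, "tx": 0, "ty": 0, "tz": 0, "wx": 0, "wy": 0, "wz": 1}, {"hand": -1, "tx": 0, "ty": 0, "tz": 0, "wx": 0, "wy": 0, "wz": 1}, {"hand": -1, "tx": 0, "ty": 0, "tz": 0, "wx": 0, "wy": 0, "wz": 1}, {"hand": -1, "tx": 0, "ty": 0, "tz": 0, "wx": 0, "wy": 0, "wz": 1}, {"hand": -1, "tx": 0, "ty": 0, "tz": 0, "wx": 0, "wy": 0, "wz": 1}, {"hand": -1, "tx": 0, "ty": 0, "tz": 0, "wx": 0, "wy": 0, "wz": 1}, {"hand": -1, "tx": 0, "ty": 0, "tz": 0, "wx": 0, "wy": 0, "wz": 1}, {"hand": -1, "tx": 0, "ty": 0, "tz": 0, "wx": 0, "wy": 0, "wz": 1}, {"hand": -1, "tx": 0, "ty": 0, "tz": 0, "wx": 0, "wy": 0, "wz": 1}, {"hand": -1, "tx": 0, "ty": 0, "tz": 0, "wx": 0, "wy": 0, "wz": 1}, {"hand": -1, "tx": 0, "ty": 0, "tz": 0, "wx": 0, "wy": 0, "wz": 0.9}]}}

```text
time: 2.73
tool_pos: [454.5, 25.6, 240.5]
tcp_rot: [3.142, 0.001, -0.28]
contact_force: [-0.7, -0.3, -0.1]
grip_width: 92.1
```

Run:
```python
from plant import *
from h import *
o=get_obs(); print(o['time'],o['tool_pos'],o['tcp_rot'],W2B(o['tool_pos']),o['grip_width'])
m=camera_model('wrist'); im=capture('wrist')[:,:,::-1].copy()
for b in [(-115,55,150),(-115,-55,150),(-95,130,107),(-95,-130,107),(-115,0,150),(95,130,107),(95,-130,107),(-72,-190,48)]:
    u=proj(m,B2W(b,P0))[0]; print(b,u.round()); cv2.circle(im,tuple(int(x) for x in u.clip(-5000,5000)),3,(255,0,0),1)
cv2.imwrite('pics/w2.png',im)
```

```text
2.7333 [454.53931274  25.56958289 240.48507858] [ 3.14157773e+00  5.84306656e-04 -2.80214859e-01] [-116.67791835   -2.86689818  240.48507858] 92.12910714826396
(-115, 55, 150) [324. 162.]
(-115, -55, 150) [325. 342.]
(-95, 130, 107) [357.  29.]
(-95, -130, 107) [351. 400.]
(-115, 0, 150) [325. 258.]
(95, 130, 107) [661.  35.]
(95, -130, 107) [591. 396.]
(-72, -190, 48) [370. 415.]
```

View pics/w2.png

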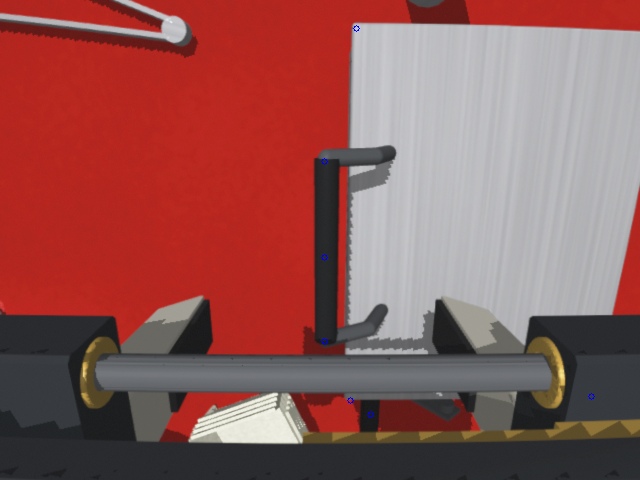

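>>> {"api": "drive_tool", "payload": {"deltas": [{"hand": -1, "tx": 0.05, "ty": 0, "tz": 0.7, "wx": 0, "wy": 0, "wz": 0}, {"hand": -1, "tx": 0, "ty": 0, "tz": 0.7, "wx": 0, "wy": 0, "wz": 0}, {"hand": -0.2, "tx": 0, "ty": 0, "tz": 0.6, "wx": 0, "wy": 0, "wz": 0}, {"hand": 0.2, "tx": 0, "ty": 0, "tz": 0.4, "wx": 0, "wy": 0, "wz": 0}, {"hand": 1, "tx": 0, "ty": 0, "tz": 0, "wx": 0, "wy": 0, "wz": 0}, {"hand": 1, "tx": 0, "ty": 0, "tz": 0, "wx": 0, "wy": 0, "wz": 0}, {"hand": 1, "tx": 0, "ty": 0, "tz": 0, "wx": 0, "wy": 0, "wz": 0}, {"hand": 1, "tx": 0, "ty": 0, "tz": 0, "wx": 0, "wy": 0, "wz": 0}, {"hand": 1, "tx": 0, "ty": 0, "tz": 0, "wx": 0, "wy": 0, "wz": 0}, {"hand": 1, "tx": 0, "ty": 0, "tz": 0, "wx": 0, "wy": 0, "wz": 0}]}}

```text
time: 3.62
tool_pos: [457.1, 25.0, 145.6]
tcp_rot: [-3.141, -0.002, -0.276]
contact_force: [-1.0, -0.8, 0.3]
grip_width: 43.5
```

>>> {"api": "drive_tool", "payload": {"deltas": [{"hand": 1, "tx": 0, "ty": 0, "tz": 0, "wx": 0, "wy": 0, "wz": 0}, {"hand": 1, "tx": 0, "ty": 0, "tz": 0, "wx": 0, "wy": 0, "wz": 0}, {"hand": 1, "tx": 0, "ty": 0, "tz": 0, "wx": 0, "wy": 0, "wz": 0}, {"hand": 1, "tx": 0, "ty": 0, "tz": 0, "wx": 0, "wy": 0, "wz": 0}, {"hand": 1, "tx": 0, "ty": 0, "tz": 0, "wx": 0, "wy": 0, "wz": 0}, {"hand": 1, "tx": 0, "ty": 0, "tz": 0, "wx": 0, "wy": 0, "wz": 0}]}}

```text
time: 4.12
tool_pos: [456.7, 25.0, 144.8]
tcp_rot: [-3.141, -0.0, -0.276]
contact_force: [-0.5, 0.2, 0.6]
grip_width: 13.0
```

Run:
```python
import numpy as np
a=np.linspace(0,1.31,20)
x=95-210*np.cos(a)+50*np.sin(a);z=100+210*np.sin(a)+50*np.cos(a)
for i,(p,q) in enumerate(zip(np.diff(x)/40,np.diff(z)/40)): print(i,round(p,2),round(-q,2),x[i+1].round(),z[i+1].round())
```

```text
0 0.1 -0.36 -111.0 164.0
1 0.12 -0.35 -106.0 178.0
2 0.15 -0.34 -100.0 192.0
3 0.17 -0.33 -93.0 205.0
4 0.19 -0.32 -86.0 218.0
5 0.21 -0.3 -77.0 230.0
6 0.23 -0.29 -68.0 242.0
7 0.25 -0.27 -58.0 253.0
8 0.27 -0.25 -47.0 263.0
9 0.29 -0.23 -35.0 272.0
10 0.3 -0.21 -23.0 281.0
11 0.32 -0.19 -10.0 288.0
12 0.33 -0.17 3.0 295.0
13 0.34 -0.15 17.0 301.0
14 0.35 -0.12 31.0 306.0
15 0.36 -0.1 45.0 310.0
16 0.36 -0.07 60.0 313.0
17 0.37 -0.05 74.0 315.0
18 0.37 -0.02 89.0 316.0
```

>>> {"api": "drive_tool", "payload": {"deltas": [{"hand": 1, "tx": 0.1, "ty": 0, "tz": -0.36, "wx": 0, "wy": 0, "wz": 0}, {"hand": 1, "tx": 0.12, "ty": 0, "tz": -0.35, "wx": 0, "wy": 0, "wz": 0}, {"hand": 1, "tx": 0.15, "ty": 0, "tz": -0.34, "wx": 0, "wy": 0, "wz": 0}, {"hand": 1, "tx": 0.17, "ty": 0, "tz": -0.33, "wx": 0, "wy": 0, "wz": 0}, {"hand": 1, "tx": 0.19, "ty": 0, "tz": -0.32, "wx": 0, "wy": 0, "wz": 0}, {"hand": 1, "tx": 0.21, "ty": 0, "tz": -0.3, "wx": 0, "wy": 0, "wz": 0}, {"hand": 1, "tx": 0.23, "ty": 0, "tz": -0.29, "wx": 0, "wy": 0, "wz": 0}, {"hand": 1, "tx": 0.25, "ty": 0, "tz": -0.27, "wx": 0, "wy": 0, "wz": 0}, {"hand": 1, "tx": 0.27, "ty": 0, "tz": -0.25, "wx": 0, "wy": 0, "wz": 0}]}}

```text
time: 4.87
tool_pos: [518.1, 7.2, 257.2]
tcp_rot: [3.14, 0.01, -0.275]
contact_force: [-15.0, 1.8, 10.1]
grip_width: 12.9
```

Run:
```python
from plant import *
from h import *
o=get_obs(); print(o['time'],W2B(o['tool_pos']),o['contact_force'],o['grip_width'])
cv2.imwrite('pics/s2.png',capture('side')[:,:,::-1])
```

```text
4.8667 [-50.5136066   -3.29048272 257.24870317] [-15.0489774    1.80308341  10.07762467] 12.903815150502714
```

View pics/s2.png

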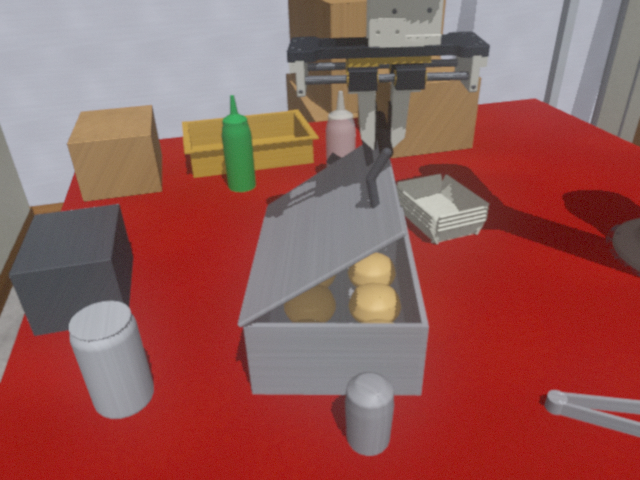

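Lid is rising with the handle in the grip (bar at about (385,160)). I continue the arc.

>>> {"api": "drive_tool", "payload": {"deltas": [{"hand": 1, "tx": 0.28, "ty": 0, "tz": -0.23, "wx": 0, "wy": 0, "wz": 0}, {"hand": 1, "tx": 0.3, "ty": 0, "tz": -0.21, "wx": 0, "wy": 0, "wz": 0}, {"hand": 1, "tx": 0.32, "ty": 0, "tz": -0.19, "wx": 0, "wy": 0, "wz": 0}, {"hand": 1, "tx": 0.33, "ty": 0, "tz": -0.17, "wx": 0, "wy": 0, "wz": 0}, {"hand": 1, "tx": 0.34, "ty": 0, "tz": -0.15, "wx": 0, "wy": 0, "wz": 0}, {"hand": 1, "tx": 0.35, "ty": 0, "tz": -0.12, "wx": 0, "wy": 0, "wz": 0}, {"hand": 1, "tx": 0.36, "ty": 0, "tz": -0.1, "wx": 0, "wy": 0, "wz": 0}, {"hand": 1, "tx": 0.36, "ty": 0, "tz": -0.07, "wx": 0, "wy": 0, "wz": 0}, {"hand": 1, "tx": 0.36, "ty": 0, "tz": -0.05, "wx": 0, "wy": 0, "wz": 0}]}}

```text
time: 5.67
tool_pos: [636.8, -27.3, 309.5]
tcp_rot: [3.14, 0.001, -0.277]
contact_force: [-4.5, -3.3, 2.7]
grip_width: 13.0
```

Run:
```python
from plant import *
from h import *
o=get_obs(); p=W2B(o['tool_pos']);print(o['time'],p,o['contact_force'],o['grip_width'])
d=(p[0]-95,p[2]+5-100); print(np.hypot(*d),np.hypot(210,50), np.pi-np.arctan2(d[1],d[0])-np.arctan2(50,210))
```

```text
5.6667 [ 73.13680857  -4.18058752 309.52318467] [-4.5473858  -3.30588903  2.71641625] 12.975701601275931
215.63440332995032 215.87033144922904 1.2354885337869985
```

>>> {"api": "drive_tool", "payload": {"deltas": [{"hand": 1, "tx": 0.25, "ty": 0, "tz": -0.02, "wx": 0, "wy": 0, "wz": 0}, {"hand": 1, "tx": 0.18, "ty": 0, "tz": 0, "wx": 0, "wy": 0, "wz": 0}, {"hand": 1, "tx": 0, "ty": 0, "tz": 0, "wx": 0, "wy": 0, "wz": 0}]}}

```text
time: 5.92
tool_pos: [654.8, -32.5, 309.9]
tcp_rot: [3.14, -0.002, -0.277]
contact_force: [-0.8, -3.4, 4.8]
grip_width: 12.9
```

Run:
```python
from plant import *
from h import *
o=get_obs(); p=W2B(o['tool_pos']);print(o['time'],p,o['contact_force'],o['grip_width'])
d=(p[0]-95,p[2]+5-100); print(np.hypot(*d),np.hypot(210,50), np.pi-np.arctan2(d[1],d[0])-np.arctan2(50,210))
cv2.imwrite('pics/s3.png',capture('side')[:,:,::-1])
```

```text
5.9167 [ 91.81181074  -4.31054223 309.89999387] [-0.82890809 -3.39629706  4.83607968] 12.921392167481288
214.92364206352968 215.87033144922904 1.3222185462266174
```

View pics/s3.png

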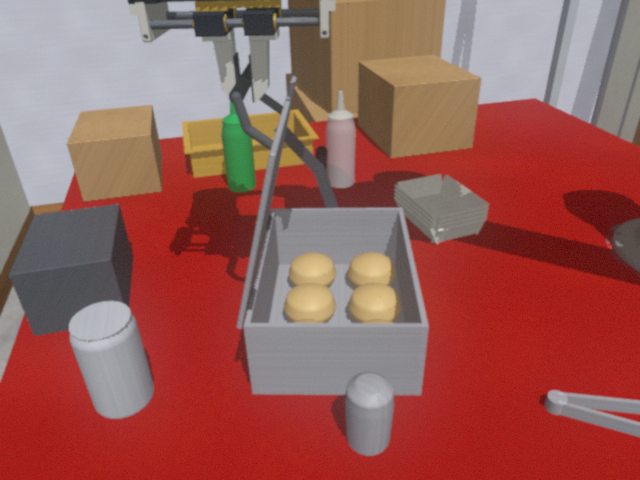

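>>> {"api": "drive_tool", "payload": {"deltas": [{"hand": 0, "tx": 0, "ty": 0, "tz": 0, "wx": 0, "wy": 0, "wz": 0}, {"hand": 0, "tx": 0, "ty": 0, "tz": 0, "wx": 0, "wy": 0, "wz": 0}, {"hand": 0, "tx": 0, "ty": 0, "tz": 0, "wx": 0, "wy": 0, "wz": 0}, {"hand": 0, "tx": 0, "ty": 0, "tz": 0, "wx": 0, "wy": 0, "wz": 0}, {"hand": 0, "tx": 0, "ty": 0, "tz": 0, "wx": 0, "wy": 0, "wz": 0}, {"hand": 0, "tx": 0, "ty": 0, "tz": 0, "wx": 0, "wy": 0, "wz": 0}]}}

```text
time: 6.47
tool_pos: [653.5, -30.3, 309.3]
tcp_rot: [-3.141, 0.001, -0.275]
contact_force: [-0.6, -0.8, 0.9]
grip_width: 44.8
```

Run:
```python
from plant import *
from h import *
o=get_obs(); p=W2B(o['tool_pos']);print(o['time'],p,o['contact_force'],o['grip_width'])
cv2.imwrite('pics/w4.png',capture('wrist')[:,:,::-1])
```

```text
6.4667 [ 89.97538226  -2.54543515 309.33807463] [-0.5696336  -0.75114672  0.93894084] 44.777191978621545
```

View pics/w4.png

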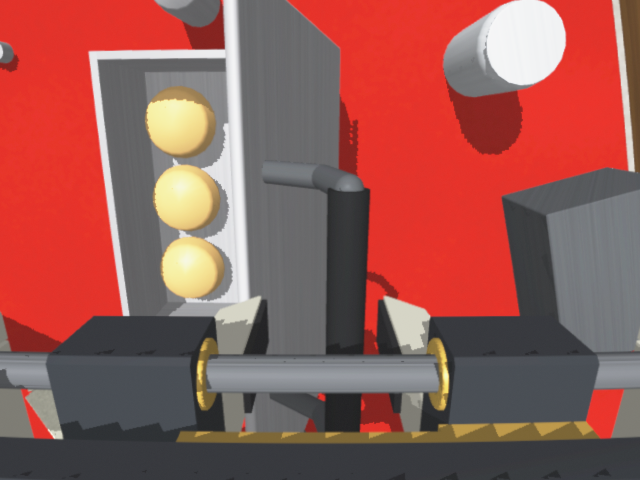

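>>> {"api": "drive_tool", "payload": {"deltas": [{"hand": 0, "tx": 0.05, "ty": 0, "tz": -0.3, "wx": 0, "wy": 0, "wz": 0}, {"hand": 0, "tx": 0, "ty": 0, "tz": -0.5, "wx": 0, "wy": 0, "wz": 0}, {"hand": 0, "tx": 0, "ty": 0, "tz": -0.7, "wx": 0, "wy": 0, "wz": 0}, {"hand": 1, "tx": 0, "ty": 0, "tz": -0.5, "wx": 0, "wy": 0, "wz": 0}, {"hand": 1, "tx": 0, "ty": 0, "tz": 0, "wx": 0, "wy": 0, "wz": 0}]}}

```text
time: 6.93
tool_pos: [656.3, -31.2, 394.8]
tcp_rot: [-3.14, -0.008, -0.276]
contact_force: [0.7, -0.1, 0.7]
grip_width: 37.2
```

Run:
```python
from plant import *
from h import *
o=get_obs(); p=W2B(o['tool_pos']);print(o['time'],p,o['tool_pos'],o['contact_force'],o['grip_width'],o['joint_positions'])
for n in('top','side'): 
    m=camera_model(n); im=capture(n)[:,:,::-1].copy()
    for a in (1.25,1.35):
      for y in(55,-55):
        u=proj(m,B2W((95-210*np.cos(a)+50*np.sin(a),y,100+210*np.sin(a)+50*np.cos(a)),P0))[0]; cv2.circle(im,tuple(int(x) for x in u),3,(255,0,0) if a<1.3 else (0,255,0),1)
    for b in [(45,-160,142),(45,-220,142)]:
        u=proj(m,B2W(b,P0))[0]; cv2.circle(im,tuple(int(x) for x in u),3,(0,255,255),1)
    cv2.imwrite(f'pics/{n}5.png',im)
```

```text
6.9333 [ 92.9395034   -2.64450821 394.76710357] [656.31809169 -31.21806827 394.76710357] [ 0.7187881  -0.08987169  0.65785516] 37.194776067156894 [-1.64214575e-01  5.64068201e-01  7.58589183e-01  3.22161210e-04
  1.81048535e+00  1.11406878e-01]
```

View pics/top5.png

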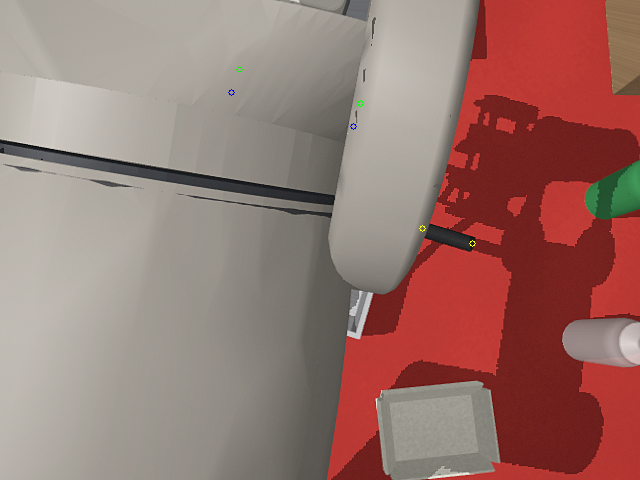

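View pics/side5.png

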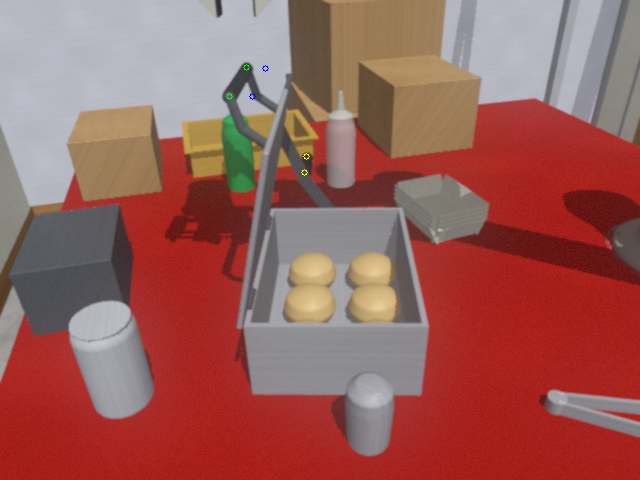

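Run:
```python
from plant import *
from h import *
for n in('top','side'):
    m=camera_model(n);R=cv2.Rodrigues(m['rvec'])[0];C=-R.T@m['tvec'];print(n,C)
    if n=='top':
        K=np.array([[m['fx'],0,m['cx']],[0,m['fy'],m['cy']],[0,0,1]])
        for z in (500,600):
          for px in [(330,230),(425,230),(480,0),(10,75),(330,160),(390,290),(330,470)]:
            q=cv2.undistortPoints(np.array([[px]],float),K,m['D'])[0,0];d=R.T@np.r_[q,1];X=C+d*(z-C[2])/d[2];print(z,px,X.round(),W2B(X).round())
        for px in [(600,355),(570,340),(600,205)]:
            q=cv2.undistortPoints(np.array([[px]],float),K,m['D'])[0,0];d=R.T@np.r_[q,1];X=C+d*(0-C[2])/d[2];print(px,X.round(),W2B(X).round())
```

```text
top [458.17190877 -40.87996784 784.98081116]
500 (330, 230) [505. -51. 500.] [-47. -63. 500.]
500 (425, 230) [506. -99. 500.] [ -33. -109.  500.]
500 (480, 0) [ 634. -132.  500.] [  99. -106.  500.]
500 (10, 75) [587. 121. 500.] [-15. 125. 500.]
500 (330, 160) [542. -51. 500.] [-12. -53. 500.]
500 (390, 290) [475. -81. 500.] [ -67. -100.  500.]
500 (330, 470) [389. -53. 500.] [-158.  -96.  500.]
600 (330, 230) [489. -48. 600.] [-64. -64. 600.]
600 (425, 230) [489. -79. 600.] [-55. -94. 600.]
600 (480, 0) [ 572. -100.  600.] [ 31. -92. 600.]
600 (10, 75) [542.  64. 600.] [-43.  58. 600.]
600 (330, 160) [513. -47. 600.] [-41. -57. 600.]
600 (390, 290) [469. -67. 600.] [-77. -88. 600.]
600 (330, 470) [413. -48. 600.] [-136.  -85.  600.]
(600, 355) [ 421. -440.    0.] [ -22. -460.    0.]
(570, 340) [ 441. -399.    0.] [ -14. -415.    0.]
(600, 205) [ 630. -452.    0.] [ 182. -415.    0.]
side [714.45173086 516.09915893 453.3736069 ]
```

>>> {"api": "drive_tool", "payload": {"deltas": [{"hand": 1, "tx": 0, "ty": 0.7, "tz": 0, "wx": 0, "wy": 0, "wz": 0}, {"hand": 1, "tx": 0, "ty": 0.73, "tz": 0, "wx": 0, "wy": 0, "wz": 0}, {"hand": 1, "tx": 0, "ty": 0.73, "tz": 0, "wx": 0, "wy": 0, "wz": 0}, {"hand": 1, "tx": 0, "ty": 0.73, "tz": 0, "wx": 0, "wy": 0, "wz": 0}, {"hand": 1, "tx": 0, "ty": 0.73, "tz": 0, "wx": 0, "wy": 0, "wz": 0}, {"hand": 1, "tx": 0, "ty": 0.73, "tz": 0, "wx": 0, "wy": 0, "wz": 0}, {"hand": 1, "tx": 0, "ty": 0.73, "tz": 0, "wx": 0, "wy": 0, "wz": 0}, {"hand": 1, "tx": 0, "ty": 0, "tz": 0.7, "wx": 0, "wy": 0, "wz": 0}, {"hand": 1, "tx": 0, "ty": 0, "tz": 0.7, "wx": 0, "wy": 0, "wz": 0}, {"hand": 1, "tx": 0, "ty": 0, "tz": 0.7, "wx": 0, "wy": 0, "wz": 0}, {"hand": 1, "tx": 0, "ty": 0, "tz": 0.7, "wx": 0, "wy": 0, "wz": 0}, {"hand": 1, "tx": 0, "ty": 0, "tz": 0, "wx": 0, "wy": 0, "wz": 0}]}}

```text
time: 8.03
tool_pos: [597.3, -225.4, 269.5]
tcp_rot: [-3.139, 0.014, -0.276]
contact_force: [0.0, -0.2, -0.4]
grip_width: 0.3
```

Run:
```python
from plant import *
from h import *
o=get_obs(); p=W2B(o['tool_pos']);print(o['time'],p,o['tool_pos'],o['contact_force'],o['grip_width'],o['tcp_rot'])
for n in('wrist','side'): 
    m=camera_model(n); im=capture(n)[:,:,::-1].copy()
    for b in [(45,-160,142),(45,-220,142)]:
        u=proj(m,B2W(b,P0))[0]; print(u);cv2.circle(im,tuple(int(x) for x in u),3,(255,255,0),1)
    cv2.imwrite(f'pics/{n}6.png',im)
```

```text
8.0333 [  88.96502135 -205.56663061  269.49931532] [ 597.31238672 -225.41258685  269.49931532] [ 0.03519122 -0.19098739 -0.42321754] 0.3000533316796444 [-3.13857266  0.01396893 -0.27599953]
[255.72108988 176.67091714]
[259.68228333 265.49438911]
[304.37510605 172.30638545]
[306.15762379 156.43359351]
```

View pics/wrist6.png

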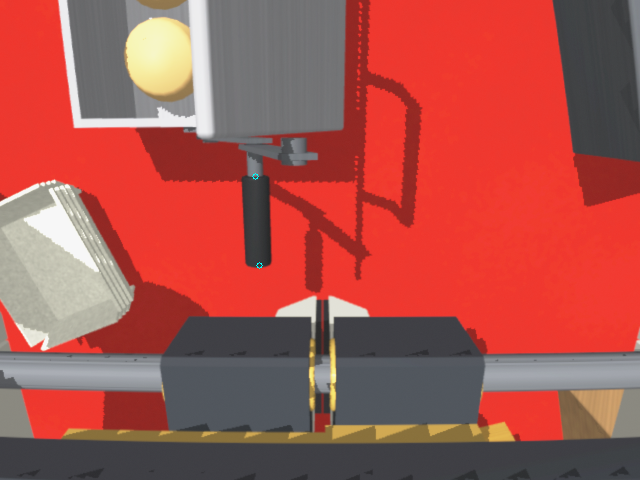

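View pics/side6.png

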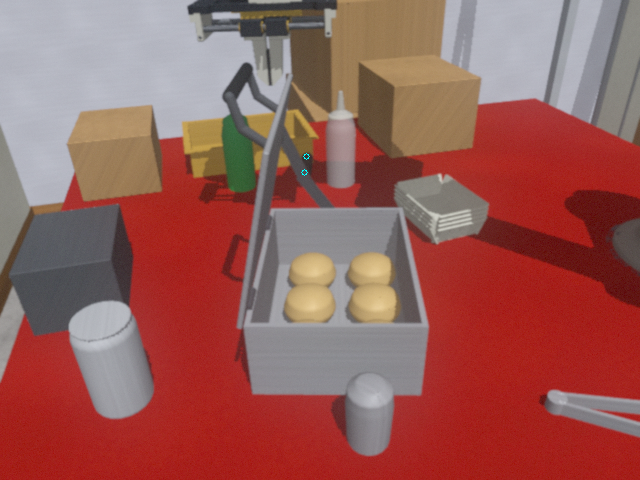

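>>> {"api": "drive_tool", "payload": {"deltas": [{"hand": 1, "tx": 0.05, "ty": 0, "tz": 0, "wx": 0, "wy": 0, "wz": 0}, {"hand": 1, "tx": 0.05, "ty": 0, "tz": 0.5, "wx": 0, "wy": 0, "wz": 0}, {"hand": 1, "tx": 0, "ty": 0, "tz": 0.6, "wx": 0, "wy": 0, "wz": 0}, {"hand": 1, "tx": 0, "ty": 0, "tz": 0.6, "wx": 0, "wy": 0, "wz": 0}, {"hand": 1, "tx": 0, "ty": 0, "tz": 0.6, "wx": 0, "wy": 0, "wz": 0}, {"hand": 1, "tx": 0, "ty": 0, "tz": 0.6, "wx": 0, "wy": 0, "wz": 0}, {"hand": 1, "tx": 0, "ty": 0, "tz": 0.25, "wx": 0, "wy": 0, "wz": 0}, {"hand": 1, "tx": 0, "ty": 0, "tz": 0, "wx": 0, "wy": 0, "wz": 0}, {"hand": 1, "tx": 0, "ty": 0, "tz": 0, "wx": 0, "wy": 0, "wz": 0}, {"hand": 1, "tx": 0, "ty": 0, "tz": 0, "wx": 0, "wy": 0, "wz": 0}, {"hand": 1, "tx": 0, "ty": 0, "tz": 0, "wx": 0, "wy": 0, "wz": 0}, {"hand": 1, "tx": 0, "ty": 0, "tz": 0, "wx": 0, "wy": 0, "wz": 0}]}}

```text
time: 9.13
tool_pos: [604.8, -228.3, 153.2]
tcp_rot: [3.141, -0.003, -0.276]
contact_force: [-0.2, -0.1, 0.3]
grip_width: 0.4
```

Run:
```python
from plant import *
from h import *
o=get_obs(); p=W2B(o['tool_pos']);print(o['time'],p,o['tool_pos'],o['contact_force'],o['tcp_rot'])
for n in('wrist',): 
    m=camera_model(n); im=capture(n)[:,:,::-1].copy()
    cv2.imwrite(f'pics/{n}7.png',im)
```

```text
9.1333 [  96.9855169  -206.2586861   153.16835124] [ 604.84244998 -228.25959174  153.16835124] [-0.2050792  -0.05104541  0.26251691] [ 3.14110113e+00 -2.75451354e-03 -2.75792868e-01]
```

View pics/wrist7.png

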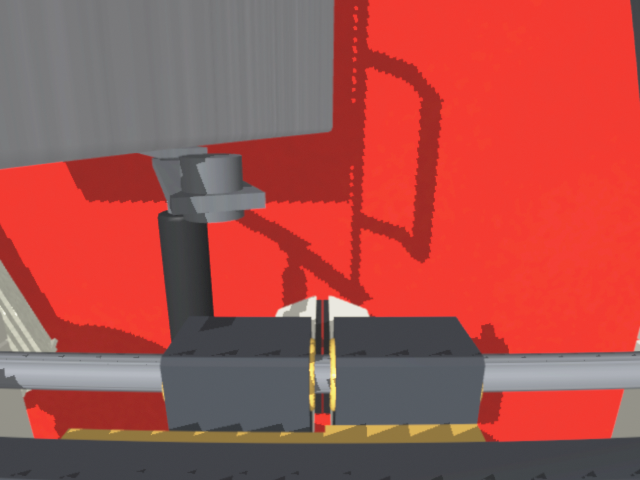

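>>> {"api": "drive_tool", "payload": {"deltas": [{"hand": 1, "tx": 0, "ty": 0, "tz": 0.3, "wx": 0, "wy": 0, "wz": 0}, {"hand": 1, "tx": -0.2, "ty": 0, "tz": 0, "wx": 0, "wy": 0, "wz": 0}, {"hand": 1, "tx": -0.2, "ty": 0, "tz": 0, "wx": 0, "wy": 0, "wz": 0}, {"hand": 1, "tx": -0.2, "ty": 0, "tz": 0, "wx": 0, "wy": 0, "wz": 0}, {"hand": 1, "tx": -0.2, "ty": 0, "tz": 0, "wx": 0, "wy": 0, "wz": 0}, {"hand": 1, "tx": -0.2, "ty": 0, "tz": 0, "wx": 0, "wy": 0, "wz": 0}]}}

```text
time: 9.68
tool_pos: [566.7, -217.5, 140.9]
tcp_rot: [3.141, -0.005, -0.276]
contact_force: [3.2, -0.6, 2.4]
grip_width: 0.3
```

Run:
```python
from plant import *
from h import *
o=get_obs(); p=W2B(o['tool_pos']);print(o['time'],p,o['contact_force'])
cv2.imwrite('pics/s8.png',capture('side')[:,:,::-1])
cv2.imwrite('pics/w8.png',capture('wrist')[:,:,::-1])
```

```text
9.6833 [  57.40359163 -206.29744964  140.92117515] [ 3.17722982 -0.56884532  2.43134385]
```

View pics/w8.png

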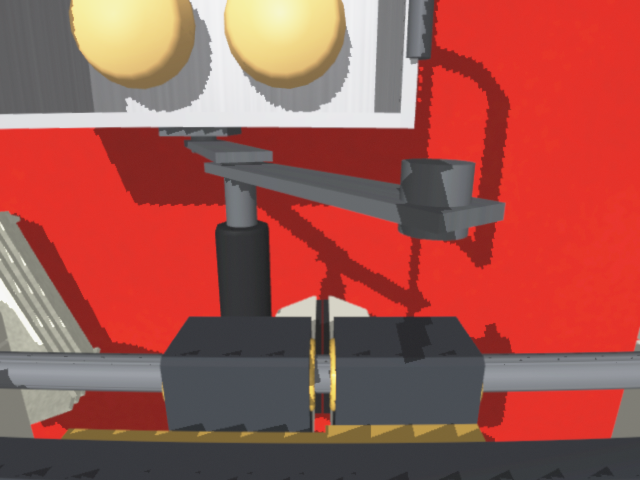

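>>> {"api": "drive_tool", "payload": {"deltas": [{"hand": 1, "tx": -0.25, "ty": 0, "tz": 0, "wx": 0, "wy": 0, "wz": 0}, {"hand": 1, "tx": -0.25, "ty": 0, "tz": 0, "wx": 0, "wy": 0, "wz": 0}, {"hand": 1, "tx": -0.25, "ty": 0, "tz": 0, "wx": 0, "wy": 0, "wz": 0}, {"hand": 1, "tx": -0.25, "ty": 0, "tz": 0, "wx": 0, "wy": 0, "wz": 0}, {"hand": 1, "tx": -0.25, "ty": 0, "tz": 0, "wx": 0, "wy": 0, "wz": 0}, {"hand": 1, "tx": -0.25, "ty": 0, "tz": 0, "wx": 0, "wy": 0, "wz": 0}, {"hand": 1, "tx": -0.2, "ty": 0, "tz": 0, "wx": 0, "wy": 0, "wz": 0}]}}

```text
time: 10.37
tool_pos: [500.1, -198.5, 139.7]
tcp_rot: [-3.142, -0.0, -0.276]
contact_force: [0.4, 0.1, -1.3]
grip_width: 0.6
```

Run:
```python
from plant import *
from h import *
o=get_obs(); p=W2B(o['tool_pos']);print(o['time'],p,o['contact_force'])
cv2.imwrite('pics/w9.png',np.hstack([cv2.resize(capture(n),(400,300)) for n in('wrist','side')])[:,:,::-1])
```

```text
10.3667 [ -11.87753571 -206.10129489  139.70874693] [ 0.40022255  0.12444394 -1.29349591]
```

View pics/w9.png

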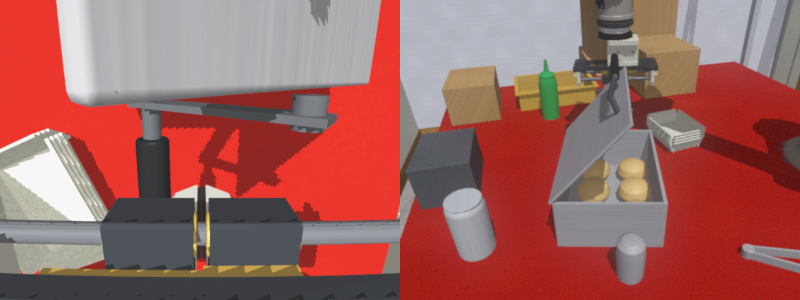

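>>> {"api": "drive_tool", "payload": {"deltas": [{"hand": 1, "tx": 0.3, "ty": 0.3, "tz": 0, "wx": 0, "wy": 0, "wz": 0}, {"hand": 1, "tx": 0.3, "ty": 0.4, "tz": 0, "wx": 0, "wy": 0, "wz": 0}, {"hand": 1, "tx": 0, "ty": 0.4, "tz": -0.3, "wx": 0, "wy": 0, "wz": 0}, {"hand": 1, "tx": 0, "ty": 0.3, "tz": -0.6, "wx": 0, "wy": 0, "wz": 0}, {"hand": 1, "tx": 0, "ty": 0, "tz": -0.7, "wx": 0, "wy": 0, "wz": 0}, {"hand": 1, "tx": 0, "ty": 0, "tz": -0.7, "wx": 0, "wy": 0, "wz": 0}, {"hand": 1, "tx": 0, "ty": 0, "tz": -0.7, "wx": 0, "wy": 0, "wz": 0}, {"hand": 1, "tx": 0, "ty": 0, "tz": 0, "wx": 0, "wy": 0, "wz": 0}, {"hand": 1, "tx": 0, "ty": 0, "tz": 0, "wx": 0, "wy": 0, "wz": 0}, {"hand": 1, "tx": 0, "ty": 0, "tz": 0, "wx": 0, "wy": 0, "wz": 0}, {"hand": 1, "tx": 0, "ty": 0, "tz": 0, "wx": 0, "wy": 0, "wz": 0}, {"hand": 1, "tx": 0, "ty": 0, "tz": 0, "wx": 0, "wy": 0, "wz": 0}, {"hand": 1, "tx": 0, "ty": 0, "tz": 0, "wx": 0, "wy": 0, "wz": 0}, {"hand": 1, "tx": 0, "ty": 0, "tz": 0, "wx": 0, "wy": 0, "wz": 0}, {"hand": 1, "tx": 0, "ty": 0, "tz": 0, "wx": 0, "wy": 0, "wz": 0}, {"hand": 1, "tx": 0, "ty": 0, "tz": 0, "wx": 0, "wy": 0, "wz": 0}, {"hand": 1, "tx": 0, "ty": 0, "tz": 0, "wx": 0, "wy": 0, "wz": 0}, {"hand": 1, "tx": 0, "ty": 0, "tz": 0, "wx": 0, "wy": 0, "wz": 0}, {"hand": 1, "tx": 0, "ty": 0, "tz": 0, "wx": 0, "wy": 0, "wz": 0}, {"hand": 1, "tx": 0, "ty": 0, "tz": 0, "wx": 0, "wy": 0, "wz": 0}]}}

```text
time: 12.13
tool_pos: [508.1, -258.9, 259.5]
tcp_rot: [-3.141, -0.0, -0.276]
contact_force: [0.8, -0.2, 0.1]
grip_width: 0.2
```

>>> {"api": "drive_tool", "payload": {"deltas": [{"hand": 1, "tx": 0, "ty": 0, "tz": 0, "wx": 0, "wy": 0, "wz": 0}, {"hand": 1, "tx": 0, "ty": 0, "tz": 0, "wx": 0, "wy": 0, "wz": 0}, {"hand": 1, "tx": 0, "ty": 0, "tz": 0, "wx": 0, "wy": 0, "wz": 0}, {"hand": 1, "tx": 0, "ty": 0, "tz": 0, "wx": 0, "wy": 0, "wz": 0}, {"hand": 1, "tx": 0, "ty": 0, "tz": 0, "wx": 0, "wy": 0, "wz": 0}, {"hand": 1, "tx": 0, "ty": 0, "tz": 0, "wx": 0, "wy": 0, "wz": 0}, {"hand": 1, "tx": 0, "ty": 0, "tz": 0, "wx": 0, "wy": 0, "wz": 0}, {"hand": 1, "tx": 0, "ty": 0, "tz": 0, "wx": 0, "wy": 0, "wz": 0}, {"hand": 1, "tx": 0, "ty": 0, "tz": 0, "wx": 0, "wy": 0, "wz": 0}, {"hand": 1, "tx": 0, "ty": 0, "tz": 0, "wx": 0, "wy": 0, "wz": 0}, {"hand": 1, "tx": 0, "ty": 0, "tz": 0, "wx": 0, "wy": 0, "wz": 0}, {"hand": 1, "tx": 0, "ty": 0, "tz": 0, "wx": 0, "wy": 0, "wz": 0}, {"hand": 1, "tx": 0, "ty": 0, "tz": 0, "wx": 0, "wy": 0, "wz": 0}, {"hand": 1, "tx": 0, "ty": 0, "tz": 0, "wx": 0, "wy": 0, "wz": 0}, {"hand": 1, "tx": 0, "ty": 0, "tz": 0, "wx": 0, "wy": 0, "wz": 0}, {"hand": 1, "tx": 0, "ty": 0, "tz": 0, "wx": 0, "wy": 0, "wz": 0}, {"hand": 1, "tx": 0, "ty": 0, "tz": 0, "wx": 0, "wy": 0, "wz": 0}, {"hand": 1, "tx": 0, "ty": 0, "tz": 0, "wx": 0, "wy": 0, "wz": 0}, {"hand": 1, "tx": 0, "ty": 0, "tz": 0, "wx": 0, "wy": 0, "wz": 0}, {"hand": 1, "tx": 0, "ty": 0, "tz": 0, "wx": 0, "wy": 0, "wz": 0}]}}

```text
time: 13.8
tool_pos: [508.1, -258.9, 259.5]
tcp_rot: [-3.142, -0.0, -0.276]
contact_force: [-0.1, 0.9, -0.4]
grip_width: 0.6
```

Run:
```python
from plant import *
from h import *
o=get_obs(); p=W2B(o['tool_pos']);print(o['time'],p,o['contact_force'])
ims=[]
for n in('side','wrist'):
    im=capture(n).copy();m=camera_model(n)
    for b in [(-115,55,150),(-115,-55,150),(-72,-220,48),(-95,130,107)]:
        u=proj(m,B2W(b,P0))[0]; cv2.circle(im,tuple(int(x) for x in u.clip(-3000,3000)),3,(0,0,255),1)
    cv2.imwrite(f'pics/{n}10.png',im[:,:,::-1])
a=cv2.imread('pics/side0.png').astype(int)[200:400,240:450];b=cv2.imread('pics/side10.png').astype(int)[200:400,240:450]
print(np.abs(a-b).mean())
```

```text
13.8 [  12.20172657 -262.08086236  259.51928661] [-0.09365665  0.91801089 -0.42697444]
4.2285079365079365
```

View pics/side10.png

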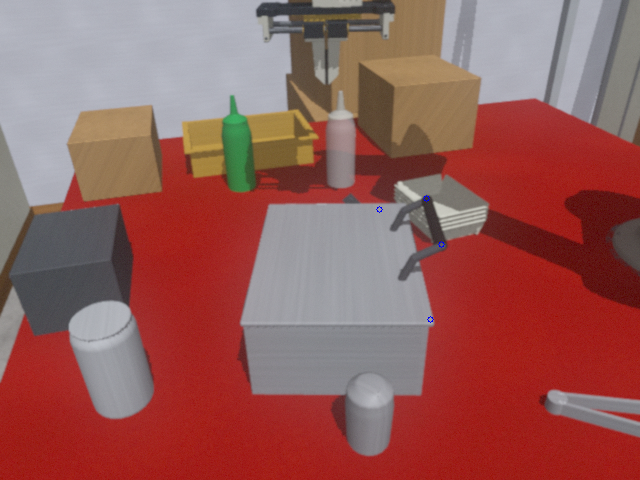

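View pics/wrist10.png

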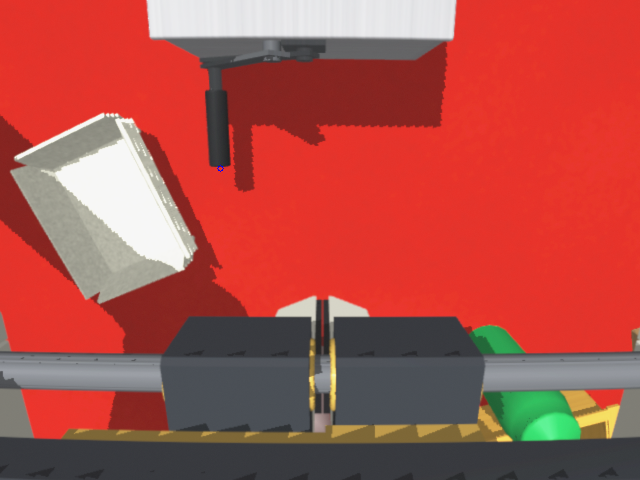

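>>> {"api": "drive_tool", "payload": {"deltas": [{"hand": 1, "tx": 0, "ty": 0, "tz": 0, "wx": 0, "wy": 0, "wz": 0}, {"hand": 1, "tx": 0, "ty": 0, "tz": 0, "wx": 0, "wy": 0, "wz": 0}, {"hand": 1, "tx": 0, "ty": 0, "tz": 0, "wx": 0, "wy": 0, "wz": 0}, {"hand": 1, "tx": 0, "ty": 0, "tz": 0, "wx": 0, "wy": 0, "wz": 0}, {"hand": 1, "tx": 0, "ty": 0, "tz": 0, "wx": 0, "wy": 0, "wz": 0}, {"hand": 1, "tx": 0, "ty": 0, "tz": 0, "wx": 0, "wy": 0, "wz": 0}, {"hand": 1, "tx": 0, "ty": 0, "tz": 0, "wx": 0, "wy": 0, "wz": 0}, {"hand": 1, "tx": 0, "ty": 0, "tz": 0, "wx": 0, "wy": 0, "wz": 0}, {"hand": 1, "tx": 0, "ty": 0, "tz": 0, "wx": 0, "wy": 0, "wz": 0}, {"hand": 1, "tx": 0, "ty": 0, "tz": 0, "wx": 0, "wy": 0, "wz": 0}, {"hand": 1, "tx": 0, "ty": 0, "tz": 0, "wx": 0, "wy": 0, "wz": 0}, {"hand": 1, "tx": 0, "ty": 0, "tz": 0, "wx": 0, "wy": 0, "wz": 0}]}}

```text
time: 14.9
tool_pos: [508.1, -258.9, 259.5]
tcp_rot: [-3.142, -0.0, -0.276]
contact_force: [-0.8, -1.0, 0.2]
grip_width: 0.1
```

Run:
```python
from plant import *
import cv2,numpy as np
c=capture('side')[:,:,::-1]
a=cv2.cvtColor(cv2.imread('pics/side0.png'),6).astype(float)
c=cv2.cvtColor(np.ascontiguousarray(c),6).astype(float)
for r in [(slice(300,340),slice(280,400)),(slice(190,250),slice(390,450))]:
    print(cv2.phaseCorrelate(a[r].copy(),c[r].copy()))
print(get_obs()['contact_force'],close_job())
```

```text
((0.1186781274552473, 0.08873730517969136), 0.7798502354157705)
((0.06280730606910723, 0.013309144361265624), 0.826840072401807)
the job is handed in; nothing more can be done
[ 0.08206835  0.26085847 -0.22644901] None
```

The bun box was aired and ended fully shut with nothing touching it. I handed the job in at about 15 s of the 48 s allowed.

- **Raising:** I gripped the bar handle, lifted the lid along its arc to about 1.32 rad, and let go at about 6.3 s. The stay then locked by itself: the bar and stay grip matched their expected locked positions in the images.
- **Standing open:** The lid stood untouched for about 3 s, until about 9.4 s.
- **Closing:** I drew the black grip forward from behind with closed fingers. The two force readings taken during the draw were 4 N or less. The stay broke and I moved the arm clear.

**Last checks:**
- The side view of the lid edge and handle matched the opening picture to within about 0.1 pixel, so the lid is shut.
- The stay grip was back at its folded position.
- The tool force was about zero.
- No check failed or disagreed. The highest wrist force I read was about 18 N, partway through the lift, against the 120 N limit; forces were read only at the end of each move.

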